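# Set the code on the lock box and draw its bolt

### The job

Unlock the stock box: roll its three thumbwheels, left to right as the robot sees them, to the code 4-2-5 (count the pips on the uppermost faces), then slide the bolt tab fully to the right and let go of everything. Work with a light fingertip: never press on a wheel or push the bolt tab with more than 15 N, and leave the stones, jars and loupe beside the box where they are.

Things in the scene. Friction and masses are not known exactly. Their poses are not given: they have to be found in the camera images.
- lock_box: the grey steel lock box, 136 deep (x) x 220 wide (y) x 70 high, fixed to the table. Origin: centre of its underside; its x points away from the robot, y to the robot's left, z up (turned by its yaw). Its flat top plate, 70 above the origin, carries three black thumbwheels in a row along y and, nearer the robot, a sliding bolt tab. Each wheel: smooth, radius 30, 22 wide, axle along box y, about 22 standing out of the plate, with a rubber rim
- wheel_left_top (a point): nominal highest point of the left thumbwheel's rim, fixed on the box at x 22, y 58, z 92. The true rim stands anywhere from 6 above to 6 below it, each wheel differently, and this is not reported: find it by touch. All three axles are sprung: they give from about 2.5 N, then 3 N per mm, 7 mm to the stop
- wheel_mid_top (a point): nominal highest point of the middle thumbwheel's rim, fixed on the box at x 22, y 0, z 92. The true rim stands anywhere from 6 above to 6 below it, each wheel differently, and this is not reported: find it by touch. A wheel is turned by pressing a fingertip on its rim and dragging along box x; below about 3 N of pressure the fingertip slips, 6 to 8 N carries it well
- wheel_right_top (a point): nominal highest point of the right thumbwheel's rim, fixed on the box at x 22, y -58, z 92. The true rim stands anywhere from 6 above to 6 below it, each wheel differently, and this is not reported: find it by touch. Six faces carry 1 to 6 white pips as on a die; the number set is the face uppermost
- wheel_left (a joint): angle (rad, endless) of the left thumbwheel. 0: face 1 on top, pi/3: face 2 ... 5 pi/3: face 6, 2 pi: face 1 again (so also below 0). Grows as the wheel's top rolls away from the robot (box +x), 31 mm of rim travel per number. A sprung detent draws it to the nearest number once let go (over 30 degrees of turn carries it on to the next)
- wheel_mid (a joint): angle (rad, endless) of the middle thumbwheel. 0: face 1 on top, pi/3: face 2 ... 5 pi/3: face 6, 2 pi: face 1 again (so also below 0). Grows as the wheel's top rolls away from the robot (box +x), 31 mm of rim travel per number. A sprung detent draws it to the nearest number once let go (over 30 degrees of turn carries it on to the next)
- wheel_right (a joint): angle (rad, endless) of the right thumbwheel. 0: face 1 on top, pi/3: face 2 ... 5 pi/3: face 6, 2 pi: face 1 again (so also below 0). Grows as the wheel's top rolls away from the robot (box +x), 31 mm of rim travel per number. A sprung detent draws it to the nearest number once let go (over 30 degrees of turn carries it on to the next)
- bolt (a joint): travel (m) of the bolt tab along the lock box's -y (to the robot's right): 0 locked, 0.025 fully open. Drags with about 2.5 N, stays where left. Inside, pins stop it after 3 to 5 mm unless all three wheels show the code
- bolt_tab (a point): centre of the steel bolt tab, a block 22 (box x) x 14 (box y) x 18 high that stands on the top plate, its top 19 above the plate, 46 on the robot's side of the box's centre line (68 from the wheels' row), 12.5 left of the middle when locked; push its left (+y) side to slide it
- stone_a: bystander beside the lock box, to be left where it is: polished palm stone, 48x35x24, origin at the centre of its underside
- stone_b: bystander beside the lock box, to be left where it is: polished palm stone, 46x33x21, origin at the centre of its underside
- jar_a: bystander beside the lock box, to be left where it is: small round gem jar, 33 across, 22 high, origin at the centre of its underside
- jar_b: bystander beside the lock box, to be left where it is: small round gem jar, 33 across, 22 high, origin at the centre of its underside
- steel_loupe: bystander beside the lock box, to be left where it is: folded steel loupe, 25x45x14, origin at the centre of its underside

How it is judged:
On the way:
1. all three wheels show the code 4-2-5 while the bolt is still locked ((value of joint wheel_left between -3.3416 and -2.9416 rad or value of joint wheel_left between 2.9416 and 3.3416 rad or value of joint wheel_left between 9.2248 and 9.6248 rad or value of joint wheel_left between 15.508 and 15.908 rad) and (value of joint wheel_mid between -5.436 and -5.036 rad or value of joint wheel_mid between 0.8472 and 1.2472 rad or value of joint wheel_mid between 7.1304 and 7.5304 rad or value of joint wheel_mid between 13.4136 and 13.8136 rad) and (value of joint wheel_right between -2.2944 and -1.8944 rad or value of joint wheel_right between 3.9888 and 4.3888 rad or value of joint wheel_right between 10.272 and 10.672 rad or value of joint wheel_right between 16.5552 and 16.9552 rad) and value of joint bolt below 0.006 m), for 0.2 s.
At the end, for the whole second after the job is handed in: the wheels show 4-2-5 from left to right, each within 0.2 rad of its face being uppermost, and the bolt stands at least 22 mm of its 25 mm to the right ((value of joint wheel_left between -3.3416 and -2.9416 rad or value of joint wheel_left between 2.9416 and 3.3416 rad or value of joint wheel_left between 9.2248 and 9.6248 rad or value of joint wheel_left between 15.508 and 15.908 rad) and (value of joint wheel_mid between -5.436 and -5.036 rad or value of joint wheel_mid between 0.8472 and 1.2472 rad or value of joint wheel_mid between 7.1304 and 7.5304 rad or value of joint wheel_mid between 13.4136 and 13.8136 rad) and (value of joint wheel_right between -2.2944 and -1.8944 rad or value of joint wheel_right between 3.9888 and 4.3888 rad or value of joint wheel_right between 10.272 and 10.672 rad or value of joint wheel_right between 16.5552 and 16.9552 rad) and value of joint bolt above 0.022 m); the robot touches nothing.
It fails at once if a wheel is pressed with more than 15 N (contact force between any of the arm, the fingers and wheel_left above 15 N or contact force between any of the arm, the fingers and wheel_mid above 15 N or contact force between any of the arm, the fingers and wheel_right above 15 N).
It fails at once if the bolt tab is pushed with more than 15 N (contact force between any of the fingers, the arm and bolt above 15 N).
It fails at once if a stone, jar or the loupe is moved more than 15 mm (distance of any of stone_a, stone_b, jar_a, jar_b, steel_loupe from where it was at the start of the episode above 0.015 m).
It also fails if it takes over 72 s, if anything falls off the work surface, if the arm or the gripper's body presses on something with over 40 N, if the wrist force passes 120 N, or if a joint passes its speed limit or range.

### The arm

A 6-joint arm with a two-finger parallel gripper is mounted at the origin on the work surface; the furniture and walls round the work are solid. World frame = base frame: x ahead of the robot, y to its left, z up, the work surface at z = 0. Lengths are in m, angles in rad, forces in N, time in s.
With the tool pointing down it reaches from about 0.275 to 0.825 m from the base axis. Payload 4.9 kg.
Tool frame: the origin (TCP) lies midway between the tips of the shut fingers; the grasp point (between the pads) lies 19 mm behind it (grip_point_offset is the distance from the TCP to the grasp point, in m); z points along the fingers, x is the direction in which the jaws open and shut, and the axes are right-handed (so a half turn about z gives the same grasp; the last joint's range is limited). The gripper opens to 85 mm and grips with 20 to 120 N. Pads are 22 mm wide; open, the fingers measure 114 mm over their backs; the gripper's body (76 mm by 85 mm) begins 54 mm behind the grasp point. The pads swing forward as they close: fully open they stand 13 mm farther back than shut.
Start: joints at [1.061, 0.326, -0.193, 1.052, 0, 1.437], TCP at [0.202, 0.512, 0.198] pointing down, gripper open.
Joint ranges: [-2.65, 2.65], [-0.97, 1.79], [-1.3, 1.35], [-1.93, 2.1], [-1.47, 1.37], [-3.14, 3.14]. Speed limits (rad/s): [2.57, 2.57, 3.14, 3.14, 3.14, 3.14].

### API

Orientations are given as a rotation vector (axis times angle).
In Python, from cell import * gives the robot as it stands. Calls block until the motion is done:
- movep(position, orientation): joint-space move of the TCP to a pose.
- move_l(position, velocity=0.15, rot=None, until_force=None): straight line of the TCP; rot=None keeps the orientation; velocity is the mean speed in m/s. With until_force (N) it stops when the force on the tool has changed by that much, and returns True; else False.
- set_joints(angles): joint-space move.
- let_go() and grab(newtons=None): open the fingers fully, or close them until they stop; newtons is the grip in N (None keeps the last).
- sleep(seconds).
- ik(position, orientation): joint angles nearest the present ones, or None.
- get_state(): the state.
- grab_frame(name): name is "scene" or "top" or "wrist"; returns a dict with "img" (384x512x3 uint8, red, green, blue), "fx", "fy", "cx", "cy" (pixels), "cam_to_world" (4x4, takes a point from camera to world coordinates); the wrist camera has in their place "T_tool_cam" (4x4, takes a point from camera to tool coordinates, whose origin is the TCP and whose axes are the tool frame's). Camera axes: x right, y down, z forward; pixel columns grow to the right and rows downward; lengths in m; the calibration is good to about 2 mm. A picture is of the moment at which its call begins: read the wrist's pose just before it. There is no depth.
A pose or a line that the arm cannot do raises MotionError and nothing moves.
- sign_off(): hands the job in, once; it reports no verdict.
Trained networks look in the newest picture that a camera, given by its name, has taken for a name from the list of things; names that differ only in an ending like _2 or _b are one class to them, and where a whole thing is asked for, a point or a joint stands for the part that bears it (a point fixed in the world has none). Each returns a list of dicts, best first, with "score" (0 to 1); they miss things now and then, are a little off and sometimes report something else, mostly with a low value. They report only what shows in the picture. A call takes as long as a camera call.
- spot_in(camera, name): "centre" ([column, row] in pixels, amid what is visible of it).
- silhouettes(camera, name): "mask" (384x512 bool, what is visible of it) and "centre" ([column, row] in pixels, amid what is visible of it).
- tip_of(camera, name): "centre" ([column, row] in pixels: a listed point, or the origin of a listed thing).
The state is a dict: "clock": time; "q": joint angles; "joint_velocities": joint speeds; "tau": joint torques, N m; "position": TCP position; "eef_rot": TCP orientation; "contact_force": force on the tool from outside, world axes, zero at the start; "wrist_torque": the same for the moment, N m; "finger_gap": opening from 0.0 (shut) to 1.0 (fully open).
Only numpy, scipy, OpenCV 4.12 (cv2) and the standard library are available. Lean on these libraries where they do the work, as an engineer would, in place of code of your own. Each camera call takes 0.05 s, during which the arm holds its last target.

## Working session

There is one attempt and no reset: what is moved stays moved. The work goes in short steps, each a Python script; the robot and the scene stay as the last script left them, time stands still between calls to the robot, and variables do not carry over. Pictures are saved under pics/ and viewed, and the job is handed in when it is done.

```bash
ls; mkdir -p pics; python3 - <<'E'
from cell import *
import cv2,numpy as np
s=get_state();print(s['clock'],s['position'],s['eef_rot'],s['contact_force'],s['finger_gap'])
for c in ['scene','top']:
    f=grab_frame(c);cv2.imwrite(f'pics/{c}0.png',f['img'][:,:,::-1])
    print(c,f['fx'],f['cx'],f['cy'],np.round(f['cam_to_world'],3).tolist())
    for n in ['wheel_left_top','wheel_mid_top','wheel_right_top','bolt_tab','lock_box']:
        print(n,[(np.round(d['centre'],1).tolist(),round(d['score'],2)) for d in tip_of(c,n)[:3]])
print(get_state()['clock'])
E
```

```text
pics
0.0 [0.20151529 0.51105703 0.19729774] [ 2.59664102e+00  1.76693907e+00 -2.44977006e-03] [0.16172828 0.05863472 0.21191317] 1.000911435038154
scene 490.6465331296303 257.25108789560744 195.7329543197781 [[0.767, -0.41, 0.494, 0.048], [-0.642, -0.493, 0.588, -0.492], [0.003, -0.768, -0.641, 0.672], [0.0, 0.0, 0.0, 1.0]]
wheel_left_top [([300.2, 198.0], 0.83)]
wheel_mid_top [([320.7, 216.7], 0.85), ([242.0, 272.9], 0.28)]
wheel_right_top [([338.9, 237.2], 0.66)]
bolt_tab [([279.2, 230.3], 0.63)]
lock_box [([300.1, 255.3], 0.67)]
top 412.3364820450605 253.2451227599449 196.42947727079206 [[-0.012, -0.989, 0.148, 0.332], [-1.0, 0.013, 0.007, 0.035], [-0.008, -0.148, -0.989, 1.058], [0.0, 0.0, 0.0, 1.0]]
wheel_left_top [([273.6, 166.5], 0.92)]
wheel_mid_top [([299.1, 168.2], 0.82)]
wheel_right_top [([325.3, 174.2], 0.64)]
bolt_tab [([290.5, 197.8], 0.46)]
lock_box [([294.4, 184.2], 0.72)]
0.6
```

```bash
cat > fit.py <<'E'
import numpy as np
from scipy.optimize import least_squares
P={'wheel_left_top':(.022,.058,.092),'wheel_mid_top':(.022,0,.092),'wheel_right_top':(.022,-.058,.092),'bolt_tab':(-.046,.0125,.080),'lock_box':(0,0,0)}
def b2w(p,b): 
    c,s=np.cos(p[2]),np.sin(p[2]); return np.array([p[0]+c*b[0]-s*b[1],p[1]+s*b[0]+c*b[1],b[2]])
def proj(f,w):
    T=np.linalg.inv(f['cam_to_world']);c=T[:3,:3]@w+T[:3,3];return np.array([f['fx']*c[0]/c[2]+f['cx'],f['fy']*c[1]/c[2]+f['cy']])
E
python3 - <<'E'
from cell import *
from fit import *
import cv2
obs=[];F={}
for c in ['scene','top']:
    f=grab_frame(c);F[c]=f
    for n in P:
        d=tip_of(c,n)
        if d: obs.append((c,n,np.array(d[0]['centre'])))
r=least_squares(lambda p:np.concatenate([(proj(F[c],b2w(p,P[n]))-o)/(1+2*(n=='lock_box')) for c,n,o in obs]),[.4,-.1,0],loss='soft_l1')
print(r.x)
for c,n,o in obs: print(c,n,np.round(proj(F[c],b2w(r.x,P[n]))-o,1))
for c in F:
    im=F[c]['img'][:,:,::-1].copy()
    for n in P:
        u=proj(F[c],b2w(r.x,P[n])); cv2.circle(im,tuple(int(round(v)) for v in u),2,(0,0,255),-1)
    for z in (0,.07):
        q=np.array([proj(F[c],b2w(r.x,(sx*.068,sy*.11,z))) for sx,sy in((1,1),(1,-1),(-1,-1),(-1,1))]).round().astype(int)
        cv2.polylines(im,[q],True,(0,255,0),1)
    u=proj(F[c],b2w(r.x,(0,0,.06))).astype(int)
    a=im[max(0,u[1]-110):u[1]+110,max(0,u[0]-130):u[0]+130]
    cv2.imwrite(f'pics/{c}fit.png',cv2.resize(a,None,fx=3,fy=2.7,interpolation=2)[:600,:800])
E
```

```text
[ 0.51880342 -0.06616615 -0.17743001]
scene wheel_left_top [ 1.4 -0.9]
scene wheel_mid_top [-0.9 -2. ]
scene wheel_right_top [-0.2 -0. ]
scene lock_box [3.1 1. ]
top wheel_left_top [1.8 0.3]
top wheel_mid_top [1.4 2.4]
top wheel_right_top [-2.7 -2.9]
top bolt_tab [-0.   1.3]
top lock_box [ 2.3 -0.6]
```

View pics/scene0.png

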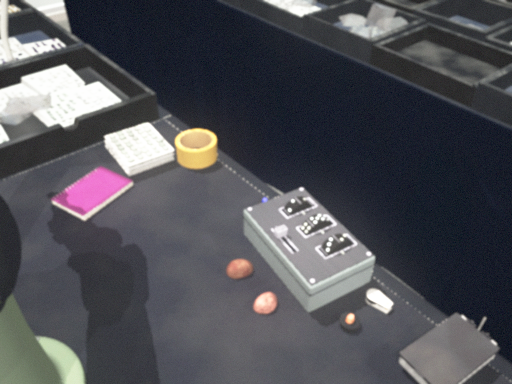

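View pics/scenefit.png

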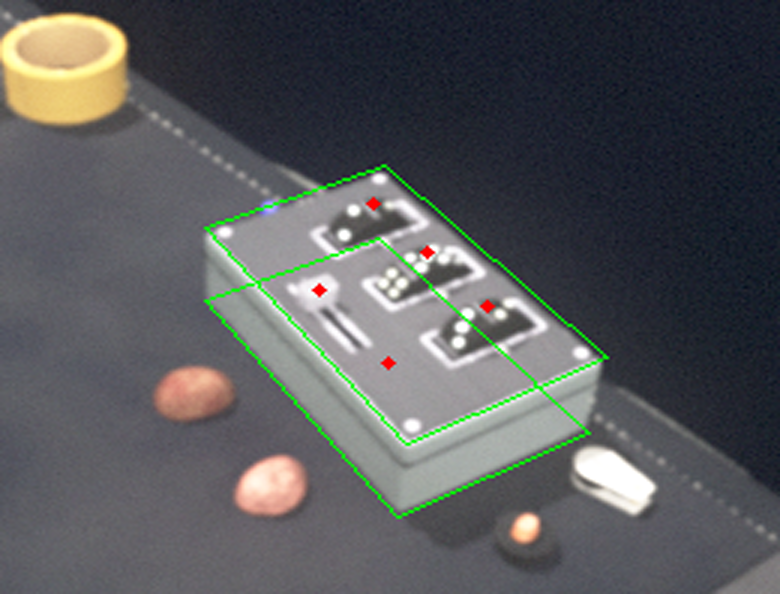

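View pics/topfit.png

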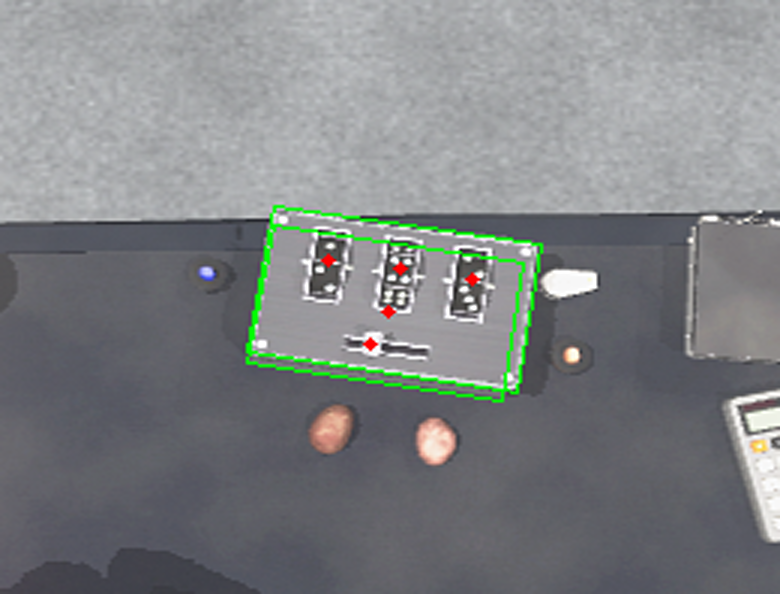

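```bash
cat >> fit.py <<'E'
from scipy.spatial.transform import Rotation as Ro
def rot(a): # tool down, tool x at world angle a
    x=np.array([np.cos(a),np.sin(a),0]);z=np.array([0,0,-1.]);return Ro.from_matrix(np.column_stack([x,np.cross(z,x),z])).as_rotvec()
def wcam(f,s):
    T=np.eye(4);T[:3,:3]=Ro.from_rotvec(s['eef_rot']).as_matrix();T[:3,3]=s['position'];f['cam_to_world']=T@np.array(f['T_tool_cam']);return f
E
python3 - <<'E'
from cell import *
from fit import *
import cv2
p=np.array([.5188,-.0662,-.1774])
best=None
for a in (p[2]+np.pi/2,p[2]-np.pi/2):
    q=ik(b2w(p,(-.03,0,.26)),rot(a));print(a,q)
    if q is not None and (best is None or abs(q[5])<best[0]): best=(abs(q[5]),a)
a=best[1]
movep(b2w(p,(-.03,0,.26)),rot(a))
grab(20)
s=get_state();f=wcam(grab_frame('wrist'),s)
print(s['clock'],s['position'],s['finger_gap'],s['contact_force'],a)
cv2.imwrite('pics/w1.png',f['img'][:,:,::-1])
im=f['img'][:,:,::-1].copy()
for n in P:
    d=tip_of('wrist',n);u=proj(f,b2w(p,P[n]));print(n,np.round(u,1),[(np.round(e['centre'],1),round(e['score'],2)) for e in d[:2]])
    cv2.circle(im,tuple(int(round(v)) for v in u),3,(0,0,255),-1)
cv2.imwrite('pics/w1f.png',cv2.resize(im,None,fx=1.5,fy=1.5))
E
```

```text
1.3933963267948966 [-0.27368168  0.1843199  -0.22209497  1.16438146  0.         -0.09628168]
-1.7481963267948966 [-0.27368168  0.1843199  -0.22209497  1.16438146  0.          3.04531098]
4.2583 [ 0.48924155 -0.06095239  0.25997828] 0.0018895365990862162 [ 0.1802597  -0.47325574  0.25493179] 1.3933963267948966
wheel_left_top [309.7 213.6] [(array([306.8, 212.1]), 0.62)]
wheel_mid_top [257.2 213.6] [(array([255. , 213.2]), 0.6)]
wheel_right_top [204.7 213.6] []
bolt_tab [268.8 150.5] [(array([267.6, 149.5]), 0.77)]
lock_box [257.  174.3] [(array([255.8, 172.2]), 0.6)]
```

View pics/w1f.png

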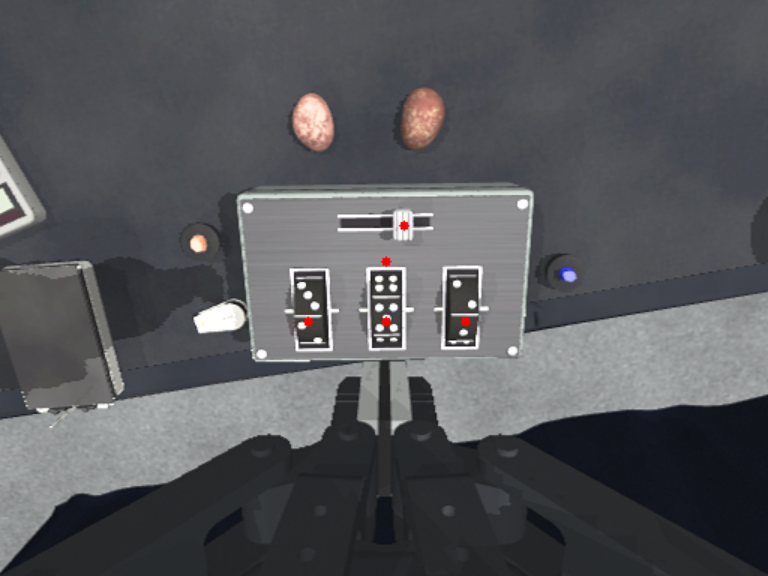

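```bash
python3 - <<'E'
import cv2
im=cv2.imread('pics/w1.png')[115:250,155:360]
cv2.imwrite('pics/w1z.png',cv2.resize(im,None,fx=3.9,fy=3.9,interpolation=cv2.INTER_CUBIC))
E
```

```text
(no output)
```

View pics/w1z.png

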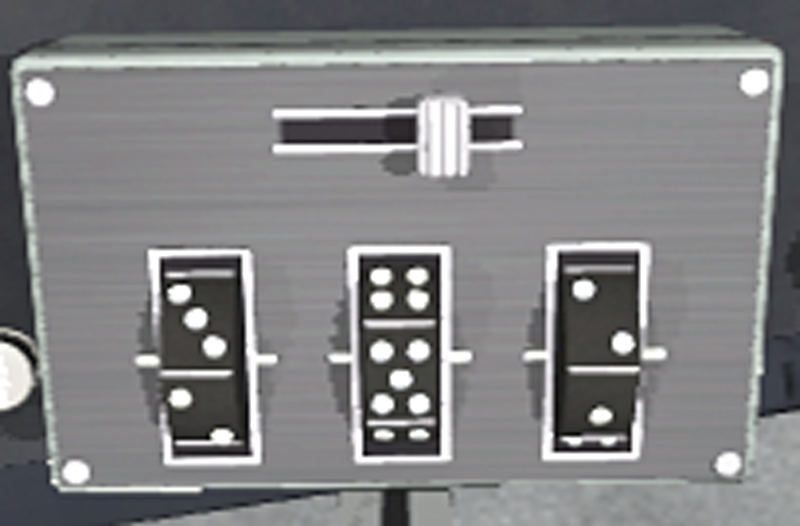

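```bash
python3 - <<'E'
from cell import *
from fit import *
s=get_state();f=wcam(grab_frame('wrist'),s)
print('cam',f['cam_to_world'][:3,3],s['clock'])
# refine box pose from screws? check corner geometry via top-plate outline & ticks
p=np.array([.5188,-.0662,-.1774])
for nm,y,rows in (('L',.058,(269,369,440)),('M',0,(325,422)),('R',-.058,(274,373,442))):
    for dz in(-.006,0,.006):
        out=[]
        ph=np.radians(np.arange(-90,91))
        v=np.array([proj(f,b2w(p,(.022-.03*np.sin(a),y,.062+dz+.03*np.cos(a))))[1] for a in ph])
        print(nm,dz,[round(float(np.degrees(ph[np.argmin(abs(v-(r/3.9+115))+ (np.abs(ph)>1.2)*99)]))) for r in rows])
print([ (proj(f,b2w(p,(.022,y,.07)))-[155,115])*3.9 for y in(.058,0,-.058)])
E
```

```text
cam [ 0.4132902  -0.04859756  0.43578457] 4.5583
L -0.006 [66, 5, -60]
L 0 [68, 9, -43]
L 0.006 [68, 13, -34]
M -0.006 [29, -32]
M 0 [32, -25]
M 0.006 [36, -19]
R -0.006 [61, 2, -67]
R 0 [66, 6, -46]
R 0.006 [68, 10, -36]
[array([591.91710749, 358.41221094]), array([398.11073575, 358.40464398]), array([204.31647347, 358.3970775 ])]
```

```bash
cat >> fit.py <<'E'
p=np.array([.5188,-.0662,-.167]); A=p[2]+np.pi/2; RV=rot(A)
Y={'L':.058,'M':0.,'R':-.058}
def w(x,y,z): return b2w(p,(x,y,z))
def boxF(s,b): # force in box axes minus baseline
    d=np.array(s['contact_force'])-b;c,sn=np.cos(p[2]),np.sin(p[2]);return np.array([c*d[0]+sn*d[1],-sn*d[0]+c*d[1],d[2]])
E
python3 - <<'E'
from cell import *
from fit import *
y=Y['M'];x0=.022+.0
movep(w(x0,y,.115),RV);
t=get_state();print(t['clock'],t['position'])
b=np.array(t['contact_force'])
hit=move_l(w(x0,y,.084),velocity=.02,until_force=2.5)
s=get_state();print(hit,s['clock'],s['position'],boxF(s,b))
for i in range(3):
    z=s['position'][2]
    move_l([*s['position'][:2],z-.0004],velocity=.02)
    s=get_state();print(s['clock'],s['position'],boxF(s,b))
E
```

```text
5.275 [ 0.54068655 -0.06990027  0.11565707]
False 6.975 [ 0.54062348 -0.0698925   0.08413828] [-0.82892807 -0.58554417  0.02994282]
7.225 [ 0.5406429  -0.06989321  0.08376652] [-0.13668992  0.94714624 -0.17520094]
7.475 [ 0.54062455 -0.0698706   0.08334057] [-0.41236797 -0.2883336  -0.69640316]
7.725 [ 0.54060638 -0.0698696   0.0829001 ] [-0.89460864  0.20903173 -0.61517191]
```

```bash
python3 - <<'E'
from cell import *
from fit import *
import cv2
f=grab_frame('scene');im=f['img'][140:320,220:420,::-1]
cv2.imwrite('pics/s2.png',cv2.resize(im,None,fx=3.3,fy=3.3,interpolation=2))
s=get_state();f=wcam(grab_frame('wrist'),s)
cv2.imwrite('pics/w2.png',cv2.resize(f['img'][:,:,::-1],None,fx=1.5,fy=1.5))
print(proj(f,s['position'])*1.5)
E
```

```text
[387.29830543 347.32936247]
```

View pics/s2.png

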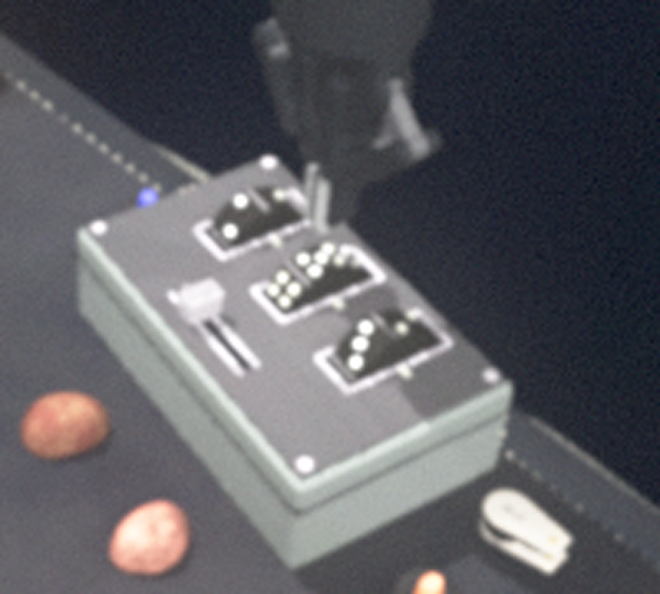

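View pics/w2.png

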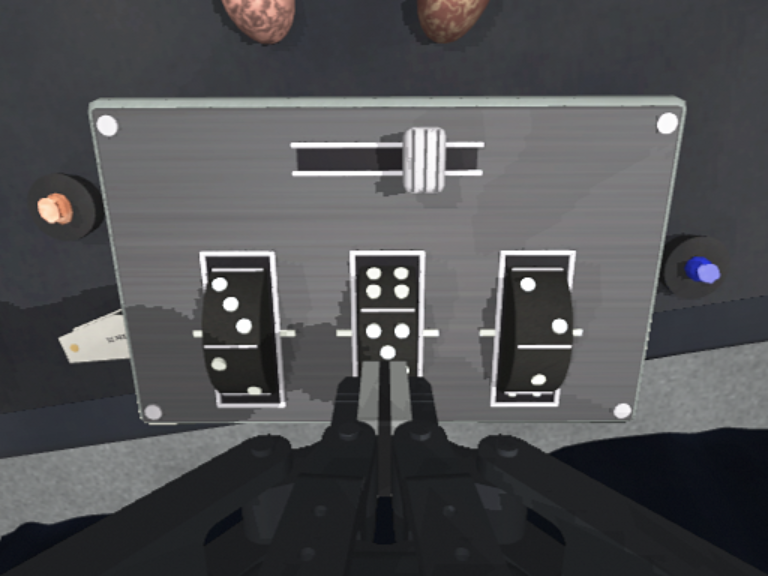

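```bash
python3 - <<'E'
from cell import *
from fit import *
s=get_state()
f=grab_frame('scene')
P3=np.array(s['position'])
print('tcp',s['position'],(proj(f,P3)-[220,140])*3.3,'40up',(proj(f,P3+[0,0,.03])-[220,140])*3.3)
for dx in(-.011,.011):
  for dy in(-.01,.01): print(dx,dy,(proj(f,w(.022+dx,dy,P3[2]))-[220,140])*3.3)
print('ticks y=+-.0185',[(proj(f,w(.022,y,.07))-[220,140])*3.3 for y in(.0395,.0185,-.0185,-.0765)])
print('screws',[(proj(f,w(x,y,.07))-[220,140])*3.3 for x,y in((.06,.102),(-.06,.102),(-.06,-.102),(.06,-.102))])
g=wcam(grab_frame('wrist'),s)
print('ticks',[proj(g,w(.022,y,.07))*1.5 for y in(.058,0,-.058)])
print('screws',[proj(g,w(x,y,.07))*1.5 for x,y in((.06,.102),(-.06,.102),(-.06,-.102),(.06,-.102))])
E
```

```text
tcp [ 0.5406017  -0.06986324  0.08290907] [320.17119647 264.00116816] 40up [324.77586601 221.92602011]
-0.011 -0.01 [314.14608007 282.23833495]
-0.011 0.01 [292.46245654 260.15776818]
0.011 -0.01 [347.72786353 268.02783295]
0.011 0.01 [325.75016186 246.37596783]
ticks y=+-.0185 [array([276.68384892, 239.57727793]), array([298.40102203, 261.62149714]), array([338.36249304, 302.18476118]), array([405.76906932, 370.60643542])]
screws [array([269.73460814, 157.24805716]), array([ 93.5558485 , 224.44120906]), array([303.0256329 , 466.70161227]), array([496.18173306, 374.78044466])]
ticks [array([529.38868325, 334.31681378]), array([387.06750607, 334.30500699]), array([244.76214978, 334.29320151])]
screws [array([624.00033442, 416.42773866]), array([671.9726703 , 121.76824613]), array([103.1052396 , 121.76827676]), array([149.83878752, 416.37319887])]
```

```bash
python3 - <<'E'
from cell import *
from fit import *
import cv2
s=get_state();g=grab_frame('wrist');print(np.round(g['T_tool_cam'],3),g['fx'])
T=np.array(g['T_tool_cam']);g['cam_to_world']=T
for pt in [(0,0,0),(0,.011,0),(0,-.011,0),(.01,0,0),(0,0,-.01),(0,0,-.02),(0,-.011,-.019),(0,.011,-.019)]: print(pt,proj(g,np.array(pt)))
im=g['img'][200:300,190:330,::-1];cv2.imwrite('pics/w3.png',cv2.resize(im,None,fx=5.5,fy=5.5,interpolation=2))
print(s['clock'])
E
```

```text
[[ 1.     0.    -0.    -0.001]
 [ 0.     0.955  0.297 -0.077]
 [ 0.    -0.297  0.955 -0.176]
 [ 0.     0.     0.     1.   ]] 332.07030523246596
(0, 0, 0) [258.19886959 231.55287506]
(0, 0.011, 0) [258.1605216  248.90860208]
(0, -0.011, 0) [258.23855602 213.59138853]
(0.01, 0, 0) [275.61135074 231.55401253]
(0, 0, -0.01) [258.31608828 238.95055676]
(0, 0, -0.02) [258.44634964 247.17136224]
(0, -0.011, -0.019) [258.48113114 226.70736981]
(0, 0.011, -0.019) [258.38602143 265.18007607]
7.925
```

View pics/w3.png

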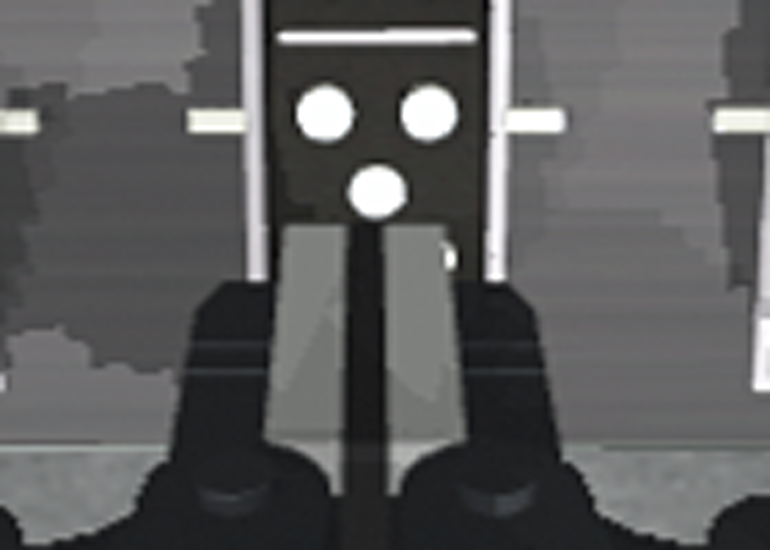

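```bash
python3 - <<'E'
from cell import *
from fit import *
b=np.array([.18,-.2,.1])
hit=move_l(w(.022,0,.068),velocity=.01,until_force=2.2)
s=get_state();print(hit,s['clock'],s['position'],boxF(s,b),s['finger_gap'])
E
```

```text
False 9.6167 [ 0.54056571 -0.06983425  0.06807278] [-0.15789266  0.1859163   0.57444464] -0.0022680786694081064
```

```bash
python3 - <<'E'
from cell import *
from fit import *
import cv2
f=grab_frame('scene');im=f['img'][140:260,230:400,::-1]
g=grab_frame('wrist')['img'][150:300,160:360,::-1]
cv2.imwrite('pics/s4.png',np.vstack([cv2.resize(im,(425,300),interpolation=2),cv2.resize(g,(425,300),interpolation=2)]))
s=get_state();print(s['contact_force'],s['q'])
E
```

```text
[-0.00157371  0.11968293 -0.40135201] [-2.64047310e-01  4.39346477e-01 -3.85734107e-01  7.45602019e-01
 -7.04257508e-06 -9.69904938e-02]
```

View pics/s4.png

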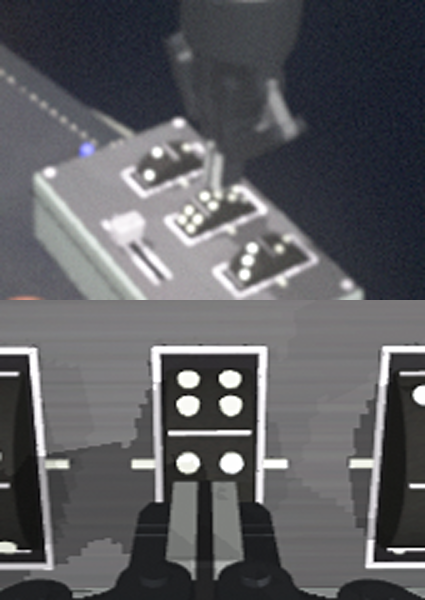

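```bash
python3 - <<'E'
from cell import *
from fit import *
b=np.array(get_state()['contact_force'])*0
hit=move_l(w(.022,0,.055),velocity=.012,until_force=2.2)
s=get_state();print(hit,s['clock'],s['position'],boxF(s,b),s['finger_gap'])
E
```

```text
True 10.65 [ 0.54034789 -0.0698402   0.05578183] [-0.19799018 -0.33607987  2.93828731] 0.0030863069193861766
```

```bash
python3 - <<'E'
from cell import *
from fit import *
b=np.zeros(3)
s=get_state();z=s['position'][2]
z-=.0012; move_l(w(.022,0,z),velocity=.02)
s=get_state();print(s['clock'],np.round(s['position'],4),boxF(s,b).round(2))
x=.022
for i in range(4):
    x+=.003
    move_l(w(x,0,z),velocity=.02)
    s=get_state();print(round(x,3),s['clock'],np.round(s['position'],4),boxF(s,b).round(2))
import cv2
g=grab_frame('wrist')['img'][150:300,160:360,::-1]
cv2.imwrite('pics/w5.png',cv2.resize(g,None,fx=3,fy=3,interpolation=2))
E
```

```text
10.9 [ 0.5406 -0.0699  0.0549] [-1.45  0.49  6.05]
0.025 11.2 [ 0.5432 -0.0703  0.0548] [-2.56  0.77  6.95]
0.028 11.5 [ 0.5464 -0.0708  0.0549] [-1.51  0.43  6.74]
0.031 11.8 [ 0.5498 -0.0714  0.055 ] [-0.67 -0.01  5.78]
0.034 12.1 [ 0.5529 -0.0719  0.0549] [0.25 1.17 4.11]
```

View pics/w5.png

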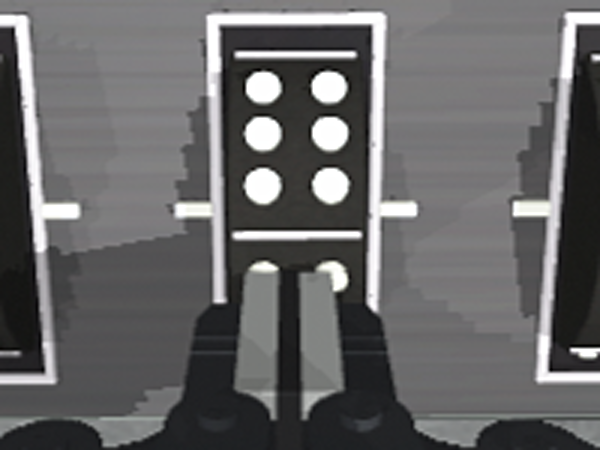

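```bash
cat >> fit.py <<'E'
def stroke(y,z,x1=-.012,x2=.0125,d=1):
    from cell import move_l,get_state
    out=[]
    def lg():
        s=get_state();out.append((round(s['position'][2],4),*boxF(s,np.zeros(3)).round(1)))
    move_l(w(.022+x1*d,y,z+.009),velocity=.15)
    move_l(w(.022+x1*d,y,z),velocity=.03);lg()
    n=4
    for k in range(1,n+1):
        move_l(w(.022+(x1+(x2-x1)*k/n)*d,y,z),velocity=.03);lg()
    move_l(w(.022+x2*d,y,z+.009),velocity=.08)
    print(out,round(get_state()['clock'],2))
E
python3 - <<'E'
from cell import *
from fit import *
import cv2
move_l(w(.038,0,.0545),velocity=.02);s=get_state();print(boxF(s,np.zeros(3)).round(2))
move_l(w(.038,0,.064),velocity=.08)
stroke(0,.0548)
g=grab_frame('wrist')['img'][150:300,160:360,::-1]
cv2.imwrite('pics/w6.png',cv2.resize(g,None,fx=3,fy=3,interpolation=2))
E
```

```text
[1.74 0.36 3.49]
[(np.float64(0.0551), np.float64(-0.6), np.float64(0.8), np.float64(5.3)), (np.float64(0.0551), np.float64(-1.0), np.float64(0.9), np.float64(4.9)), (np.float64(0.0551), np.float64(-1.1), np.float64(-0.2), np.float64(5.2)), (np.float64(0.0552), np.float64(0.9), np.float64(0.3), np.float64(5.9)), (np.float64(0.055), np.float64(1.8), np.float64(0.1), np.float64(4.1))] 15.24
```

View pics/w6.png

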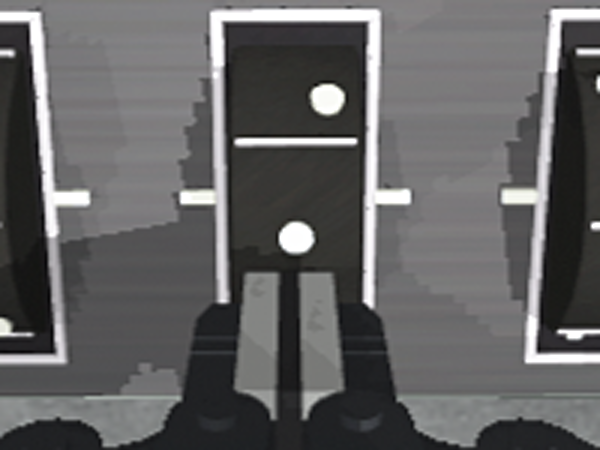

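```bash
cat >> fit.py <<'E'
def touch(y,z0=.075,z1=.05):
    from cell import move_l,get_state
    move_l(w(.022,y,z0),velocity=.15)
    h=move_l(w(.022,y,z1),velocity=.02,until_force=2.2)
    s=get_state();print(h,s['position'],boxF(s,np.zeros(3)),s['clock']);move_l([*s['position'][:2],s['position'][2]+.009],velocity=.1)
    return s['position'][2]
E
python3 - <<'E'
from cell import *
from fit import *
import cv2
stroke(0,.0548)
move_l(w(.022,0,.085),velocity=.15)
g=grab_frame('wrist')['img'][130:300,140:370,::-1]
zc=touch(Y['L'],z0=.08)
g2=grab_frame('wrist')['img'][130:300,140:370,::-1]
cv2.imwrite('pics/w7.png',cv2.resize(np.vstack([g,g2]),None,fx=1.75,fy=1.75,interpolation=2))
E
```

```text
[(np.float64(0.0551), np.float64(0.1), np.float64(0.6), np.float64(6.2)), (np.float64(0.055), np.float64(-2.1), np.float64(-0.8), np.float64(6.0)), (np.float64(0.0551), np.float64(-1.3), np.float64(-0.6), np.float64(5.6)), (np.float64(0.0552), np.float64(0.3), np.float64(0.8), np.float64(5.3)), (np.float64(0.055), np.float64(3.1), np.float64(-0.3), np.float64(3.9))] 17.75
True [ 0.55008263 -0.01263486  0.05463712] [-1.96101251e-01 -2.45172008e-03  4.06711793e+00] 19.8
```

View pics/w7.png

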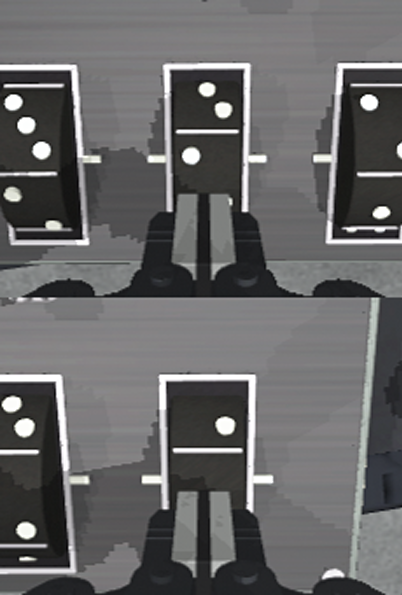

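```bash
python3 - <<'E'
from cell import *
from fit import *
import cv2
for i in range(3): stroke(Y['L'],.0538)
move_l(w(.022,Y['L'],.085),velocity=.15)
g=grab_frame('wrist')['img'][130:300,140:370,::-1]
zc=touch(Y['R'],z0=.08)
g2=grab_frame('wrist')['img'][130:300,140:370,::-1]
cv2.imwrite('pics/w8.png',cv2.resize(np.vstack([g,g2]),None,fx=1.75,fy=1.75,interpolation=2))
E
```

```text
[(np.float64(0.0542), np.float64(-0.6), np.float64(-1.0), np.float64(5.4)), (np.float64(0.0541), np.float64(-1.2), np.float64(0.3), np.float64(6.9)), (np.float64(0.0543), np.float64(-0.8), np.float64(-1.1), np.float64(5.3)), (np.float64(0.0544), np.float64(1.3), np.float64(0.6), np.float64(5.3)), (np.float64(0.054), np.float64(3.2), np.float64(0.3), np.float64(3.9))] 22.49
[(np.float64(0.0542), np.float64(-0.7), np.float64(0.7), np.float64(4.5)), (np.float64(0.0541), np.float64(-2.7), np.float64(-0.1), np.float64(6.4)), (np.float64(0.0543), np.float64(-0.0), np.float64(0.0), np.float64(5.3)), (np.float64(0.0544), np.float64(1.3), np.float64(-0.2), np.float64(5.5)), (np.float64(0.054), np.float64(1.9), np.float64(0.1), np.float64(3.0))] 24.95
[(np.float64(0.0542), np.float64(0.6), np.float64(-0.0), np.float64(5.9)), (np.float64(0.0541), np.float64(-1.3), np.float64(-0.4), np.float64(6.7)), (np.float64(0.0543), np.float64(-0.7), np.float64(-0.5), np.float64(5.9)), (np.float64(0.0544), np.float64(1.2), np.float64(-0.6), np.float64(5.0)), (np.float64(0.054), np.float64(2.5), np.float64(-0.1), np.float64(3.0))] 27.41
True [ 0.53080805 -0.12707655  0.05506934] [0.13542265 1.31937071 5.55456127] 29.825
```

View pics/w8.png

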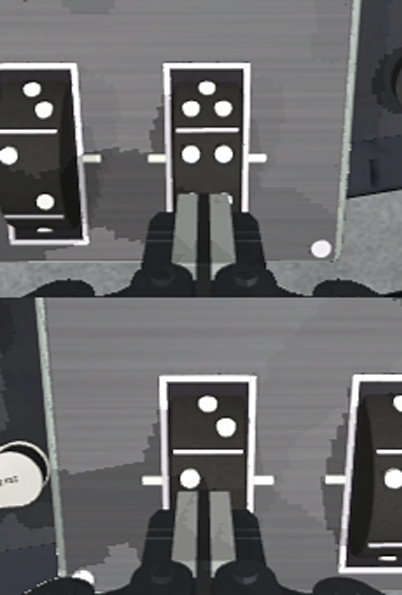

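```bash
python3 - <<'E'
from cell import *
from fit import *
import cv2
for i in range(3): stroke(Y['R'],.0548)
move_l(w(.022,Y['R'],.085),velocity=.15)
g=grab_frame('wrist')['img'][130:300,140:370,::-1]
move_l(w(-.046,.050,.085),velocity=.2)
g2=grab_frame('wrist')['img'][130:300,140:370,::-1]
cv2.imwrite('pics/w9.png',cv2.resize(np.vstack([g,g2]),None,fx=1.75,fy=1.75,interpolation=2))
f=grab_frame('scene');im=f['img'][140:320,220:420,::-1]
cv2.imwrite('pics/s9.png',cv2.resize(im,None,fx=3.3,fy=3.3,interpolation=2))
print(get_state()['clock'])
E
```

```text
[(np.float64(0.0551), np.float64(-0.2), np.float64(-0.3), np.float64(4.8)), (np.float64(0.055), np.float64(-2.5), np.float64(0.4), np.float64(4.8)), (np.float64(0.055), np.float64(-0.3), np.float64(-0.5), np.float64(5.0)), (np.float64(0.055), np.float64(0.5), np.float64(-0.0), np.float64(5.0)), (np.float64(0.0548), np.float64(1.9), np.float64(0.6), np.float64(3.6))] 32.52
[(np.float64(0.0551), np.float64(-0.6), np.float64(-0.1), np.float64(3.6)), (np.float64(0.0549), np.float64(-2.0), np.float64(-1.6), np.float64(4.8)), (np.float64(0.0549), np.float64(0.2), np.float64(0.1), np.float64(4.6)), (np.float64(0.055), np.float64(-0.7), np.float64(-0.6), np.float64(4.7)), (np.float64(0.0548), np.float64(2.6), np.float64(-0.0), np.float64(3.2))] 34.98
[(np.float64(0.0551), np.float64(1.5), np.float64(-0.2), np.float64(3.8)), (np.float64(0.0545), np.float64(-4.9), np.float64(-1.4), np.float64(5.8)), (np.float64(0.0549), np.float64(-1.4), np.float64(-0.7), np.float64(6.0)), (np.float64(0.055), np.float64(-0.8), np.float64(0.2), np.float64(4.2)), (np.float64(0.0548), np.float64(1.7), np.float64(0.0), np.float64(4.6))] 37.43
38.6917
```

View pics/w9.png

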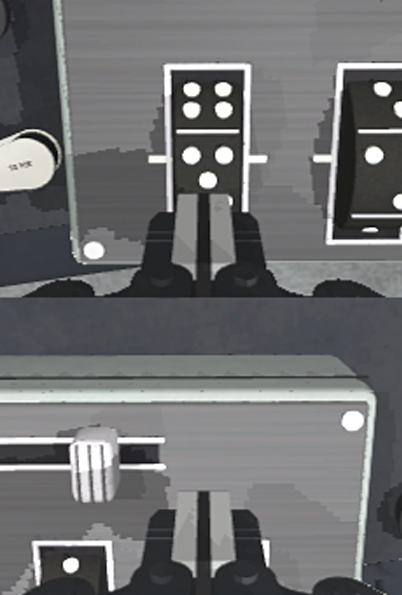

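View pics/s9.png

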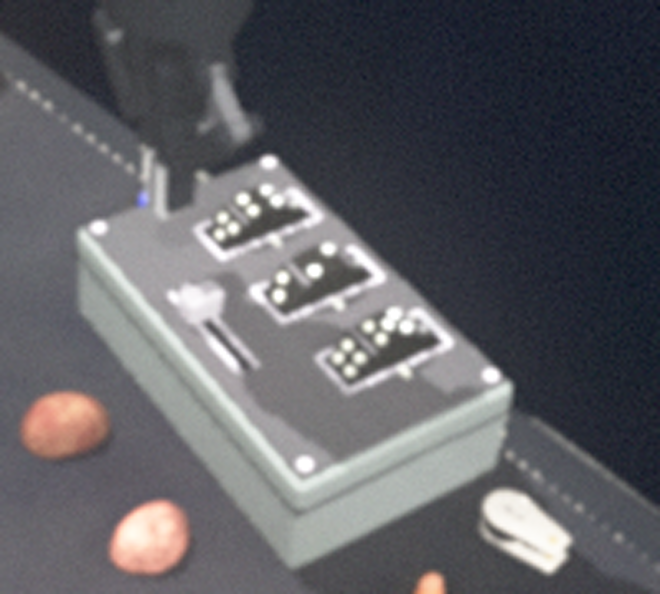

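```bash
python3 - <<'E'
from cell import *
from fit import *
import cv2
move_l(w(-.046,.050,.048),velocity=.1)
h=move_l(w(-.046,.050,.020),velocity=.018,until_force=2.2)
s=get_state();zc=s['position'][2];print(h,s['position'],boxF(s,np.zeros(3)),s['clock'])
move_l(w(-.046,.050,zc+.006),velocity=.05)
f=grab_frame('scene');im=f['img'][140:320,220:420,::-1]
g=grab_frame('wrist')['img'][130:300,140:370,::-1]
cv2.imwrite('pics/s10.png',np.vstack([cv2.resize(im,(400,300)),cv2.resize(g,(400,296))]))
E
```

```text
True [ 0.48177282 -0.00923583  0.03685201] [-1.80991508 -1.02735684  6.42436841] 40.0
```

View pics/s10.png

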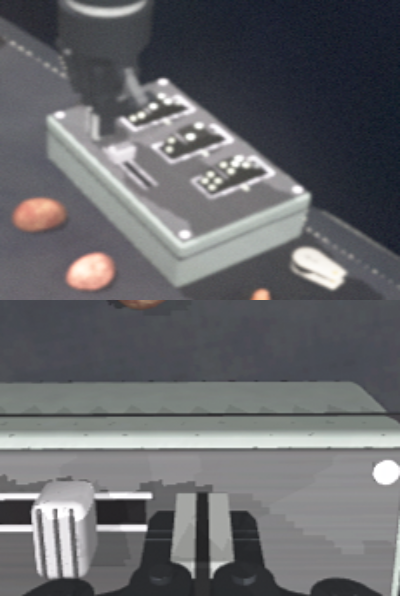

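```bash
python3 - <<'E'
from cell import *
from fit import *
import cv2
z=get_state()['position'][2]
def yb(s):
    d=np.array(s['position'])[:2]-p[:2];return -np.sin(p[2])*d[0]+np.cos(p[2])*d[1]
h=move_l(w(-.046,.010,z),velocity=.015,until_force=1.8)
s=get_state();y=yb(s);print(h,y,boxF(s,np.zeros(3)),s['clock'])
if h:
    for k in range(3):
        h=move_l(w(-.046,y-.008*(k+1),z),velocity=.015,until_force=5)
        s=get_state();print(h,yb(s),boxF(s,np.zeros(3)),s['clock'])
        if h: break
f=grab_frame('scene');im=f['img'][140:320,220:420,::-1]
g=grab_frame('wrist')['img'][130:300,140:370,::-1]
cv2.imwrite('pics/s11.png',np.vstack([cv2.resize(im,(400,300)),cv2.resize(g,(400,296))]))
E
```

```text
True 0.033322781897175635 [-0.01524642  0.73282924  0.24903213] 41.6917
False 0.025189260306372432 [-1.56041276  1.83109249 -1.18547749] 42.3917
False 0.016956442405223524 [-0.34928555  1.05209566 -1.42542151] 43.075
False 0.009045337103937545 [-0.06402678  1.62147454 -0.23509977] 43.7583
```

View pics/s11.png

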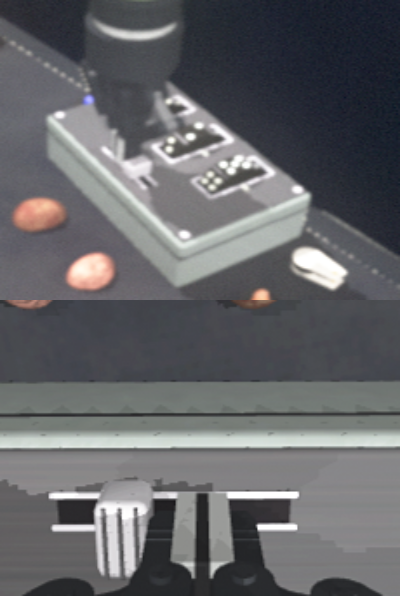

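```bash
python3 - <<'E'
from cell import *
from fit import *
import cv2
s=get_state();z=s['position'][2]
def yb(s):
    d=np.array(s['position'])[:2]-p[:2];return -np.sin(p[2])*d[0]+np.cos(p[2])*d[1]
h=move_l(w(-.046,-.010,z),velocity=.012,until_force=3.2)
s=get_state();print(h,yb(s),boxF(s,np.zeros(3)),s['clock'])
g=grab_frame('wrist')['img'][130:300,140:370,::-1]
f=grab_frame('scene');im=f['img'][140:320,220:420,::-1]
cv2.imwrite('pics/s12.png',np.vstack([cv2.resize(im,(400,300)),cv2.resize(g,(400,296))]))
E
```

```text
True 0.00922547062111947 [-0.31251588  1.36449374 -0.01641132] 44.275
```

View pics/s12.png

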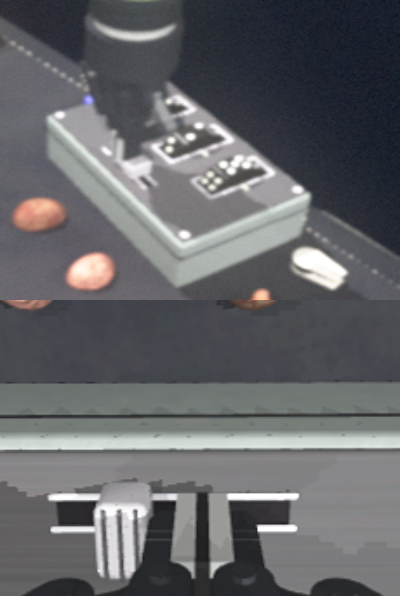

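```bash
python3 - <<'E'
from cell import *
from fit import *
import cv2
s=get_state();z=.0428;y=.009
def yb(s):
    d=np.array(s['position'])[:2]-p[:2];return -np.sin(p[2])*d[0]+np.cos(p[2])*d[1]
for k in range(7):
    y-=.002
    h=move_l(w(-.046,y,z),velocity=.01,until_force=6)
    s=get_state();F=boxF(s,np.zeros(3));print(h,y,yb(s),F,s['clock'])
    if h or F[1]>4.5 or yb(s)-y>.0008: break
g=grab_frame('wrist')['img'][130:300,140:370,::-1]
f=grab_frame('scene');im=f['img'][140:320,220:420,::-1]
cv2.imwrite('pics/s13.png',np.vstack([cv2.resize(im,(400,300)),cv2.resize(g,(400,296))]))
E
```

```text
True 0.006999999999999999 0.00942954425287805 [0.66028516 0.76862128 0.95532509] 44.6417
```

View pics/s13.png

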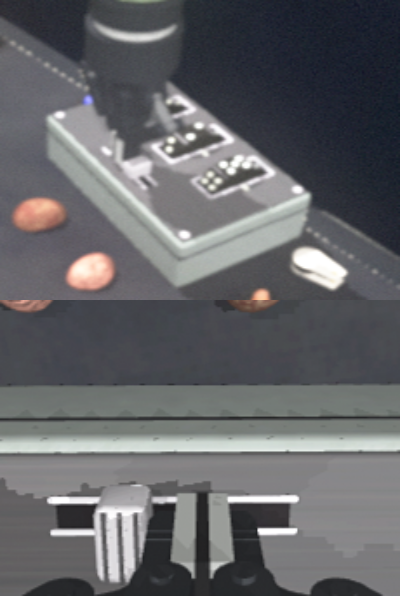

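```bash
python3 - <<'E'
from cell import *
from fit import *
s=get_state();g=wcam(grab_frame('wrist'),s)
Z=np.array([400/230,296/170])
for t in (.004,.015,.02,.025):
  print(t,[np.round((proj(g,w(-.046-.011,y,.089))-[140,130])*Z+[0,300]) for y in(.0125-t+.007,.0125-t-.007)])
print(boxF(s,np.zeros(3)))
print([ (round(d['score'],2),np.round((np.array(d['centre'])-[140,130])*Z+[0,300])) for d in tip_of('wrist','bolt_tab')])
print([np.round((proj(g,w(-.046,.0125-t,.080))-[140,130])*Z+[0,300]) for t in (.015,.02,.025)])
E
```

```text
0.004 [array([233., 514.]), array([177., 514.])]
0.015 [array([189., 514.]), array([132., 514.])]
0.02 [array([168., 514.]), array([112., 514.])]
0.025 [array([148., 514.]), array([ 92., 514.])]
[0.13194888 1.57805488 0.75161923]
[]
[array([163., 536.]), array([144., 536.]), array([126., 536.])]
```

```bash
python3 - <<'E'
from cell import *
from fit import *
import cv2
move_l(w(-.046,.020,.0435),velocity=.06)
move_l(w(-.046,.020,.15),velocity=.15)
move_l(w(-.06,0.01,.26),velocity=.2)
s=get_state();f=wcam(grab_frame('wrist'),s);print(s['clock'],s['contact_force'])
print(proj(f,w(-.046,-.0125,.089)),proj(f,w(-.046,-.0095,.089)))
cv2.imwrite('pics/w14.png',cv2.resize(f['img'][90:260,130:370,::-1],None,fx=3.3,fy=3.3,interpolation=2))
print((proj(f,w(-.046,-.0125,.089))-[130,90])*3.3)
d=grab_frame('scene');cv2.imwrite('pics/s14.png',d['img'][:,:,::-1])
E
```

```text
46.7333 [ 0.87553954 -0.31819977  0.33062265]
[234.71622606 182.20430274] [237.5062193  182.20211416]
[345.56354601 304.27419903]
```

View pics/w14.png

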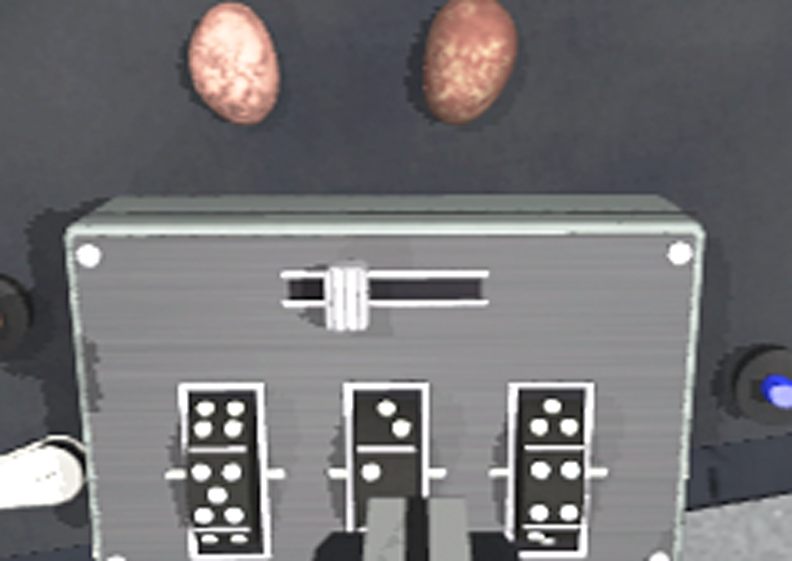

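View pics/s14.png

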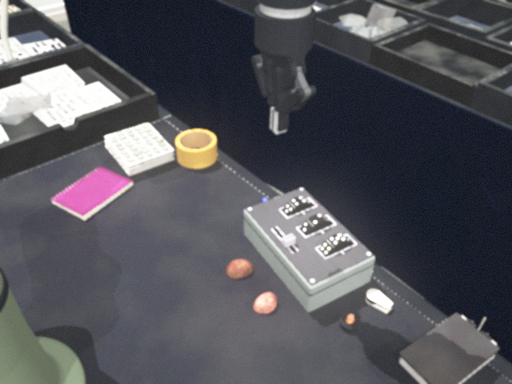

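```bash
python3 -c "
from cell import *
sign_off()"
```

```text
the job is handed in; nothing more can be done
```

I rolled the three thumbwheels forward to 4-2-5, slid the bolt tab to its right stop, withdrew the arm clear of the box, and handed the job in at about 47 s of the 72 s allowed. No verdict was reported.

**Last checks:**
- The final wrist picture shows 4-2-5 from the robot's left to right.
- The tab stands about 24.6 mm along its 25 mm travel. It is within about 1 zoomed pixel of where the fully open position projects.
- In the final pictures the stones, the loupe and the jars in view look to be where they were. I judged this by eye and measured nothing.
- The sampled wheel forces were at most about 7 N. The bolt push was stopped at a 6 N change in force. Forces between samples were not recorded.

**What disagreed:**
- The fingers met the wheels and the top plate with the TCP reading about 33 mm lower than the geometry given. The wrist picture also showed the finger ends behind the stated TCP. I set heights by touch, not from the stated TCP.
- Before I touched them, the left and right wheels stood between two numbers. At least the left one snapped into its detent at first touch.
- Two bolt pushes stopped early on their force limits, and the tab turned out to be already at its stop.

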